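Clear the stack of reels to their own holders

TASK

Take the stack on the bench apart from the top down, one thing at a time, and set each thing upright and flat in its own place: nest the loose grey cup in the matching cup on the stand, lowering it lightly until it sits on the rim without pushing it down hard, then put the small reel in the small round dish, the big reel in the big round dish, and last the black tape roll in the square tray. Set things down rather than drop them, let go of everything, and leave the screw jar and the heat sink where they are.

Things in the scene. Friction and masses are not known exactly. Their poses are not given: they have to be found in the camera images.
- cup_mid (a point): The loose stacking cup on top of the stack: grey plastic, open at the top, 40 mm tall, 0.03 kg. Its upper 22 mm is a straight collar, 36 mm outside diameter and 32 mm inside; below a step its lower 18 mm tapers from 28 to 22 mm diameter at the underside. The point is on its axis, 20 mm above its underside; z is its axis, up.
- fine_reel_mid (a point): The small wire reel, second from the top: pale flanges 42 mm in diameter at top and bottom (each 2 mm thick), white winding 34 mm in diameter between them, 30 mm tall, about 0.12 kg. The point is on its axis, half-way up (15 mm above its underside); z is its axis, up.
- reel_mid (a point): The big wire reel, third from the top: black flanges 52 mm in diameter at top and bottom (each 2 mm thick), white winding 42 mm in diameter between them, 42 mm tall, about 0.35 kg. The point is on its axis, half-way up (21 mm above its underside); z is its axis, up.
- tape_mid (a point): The roll of black tape lying flat at the bottom of the stack, on the bench: 68 mm in diameter, 18 mm thick, about 0.06 kg. The point is on its axis, half-way up (9 mm above its underside); z is its axis, up.
- cup_stand: The cup stand: a second cup, the same as the loose one, fixed open end up on a round dark steel foot (60 mm in diameter, 5 mm thick). Origin: centre of the foot's underside, on the bench; z up. The rim of its cup is 45 mm above the origin (36 mm outside, 32 mm inside diameter). The loose cup's tapered part fits inside until its collar's step rests on this rim; the loose cup's underside is then 27 mm and its top 67 mm above the origin. It does not move.
- small_dish: The smaller of two low round steel dishes, place of the small reel: 68 mm outside, flat floor (a dark round inlay in its middle) 60 mm in diameter, floor 4 mm and rim 7 mm above the bench. Origin: centre of its underside, on the bench; z up. It does not move.
- big_dish: The larger of two low round steel dishes, place of the big reel: 80 mm outside, flat floor (a dark round inlay in its middle) 72 mm in diameter, floor 4 mm and rim 7 mm above the bench. Origin: centre of its underside, on the bench; z up. It does not move.
- tray: Low square plywood tray, place of the tape roll: 98 mm square outside, 90 mm inside, floor 4 mm and rim 7 mm above the bench. Origin: centre of its underside, on the bench; x and y along its sides, z up. It does not move.
- jar: Bystander: loose glass jar of screws with a red lid, 48 mm in diameter, 58 mm tall. Origin: centre of its underside.
- sink: Bystander: loose black finned heat sink, 34 x 40 x 22 mm. Origin: centre of its underside.
Not all that is in view belongs to the job. What is shaped like the part that bears reel_mid but pink or turquoise is not meant.

How it is judged:
On the way, in this order (a step that is already met when the one before it is completed fails the run):
1. the cup from the top of the stack is nested in the cup on the stand, let go (horizontal distance between cup_mid and cup_stand below 0.006 m and z of cup_mid in the frame of cup_stand between 0.0445 and 0.0495 m and angle between cup_mid's own z axis and vertical below 0.05 rad and contact force between the fingers and cup below 0.05 N), for 0.2 s.
2. the small reel lies flat in the small dish, let go (horizontal distance between fine_reel_mid and small_dish below 0.012 m and z of fine_reel_mid in the frame of small_dish between 0.0165 and 0.0215 m and angle between fine_reel_mid's own z axis and vertical below 0.05 rad and contact force between the fingers and fine_reel below 0.05 N), for 0.2 s.
3. the big reel lies flat in the big dish, let go (horizontal distance between reel_mid and big_dish below 0.013 m and z of reel_mid in the frame of big_dish between 0.0225 and 0.0275 m and angle between reel_mid's own z axis and vertical below 0.05 rad and contact force between the fingers and reel below 0.05 N), for 0.2 s.
4. the tape roll lies flat in the square tray, let go (horizontal distance between tape_mid and tray below 0.016 m and z of tape_mid in the frame of tray between 0.0105 and 0.0155 m and angle between tape_mid's own z axis and vertical below 0.05 rad and contact force between the fingers and tape below 0.05 N), for 0.2 s.
At the end, for the whole second after the job is handed in: Cup nested in the stand's cup, step on rim (axis within 6 mm); small reel in small dish (within 12 mm), big reel in big dish (13), tape in tray (16): each at resting height within 2.5 mm, upright within 0.05 rad, released, at rest under 0.02 m/s. Jar and heat sink upright (all of step 1 and all of step 2 and all of step 3 and all of step 4 and linear speed of each of cup, fine_reel, reel, tape below 0.02 m/s and angle between each of jar, sink's own z axis and vertical below 0.1 rad); the robot touches nothing.
It fails at once if a thing from the stack is dropped (falls faster than 0.6 m/s out of the fingers, about 2 cm) ((contact force between the fingers and cup below 0.05 N and linear speed of cup above 0.6 m/s) or (contact force between the fingers and fine_reel below 0.05 N and linear speed of fine_reel above 0.6 m/s) or (contact force between the fingers and reel below 0.05 N and linear speed of reel above 0.6 m/s) or (contact force between the fingers and tape below 0.05 N and linear speed of tape above 0.6 m/s)).
It fails at once if the cup is pushed onto the stand's cup with more than 25 N (contact force between cup and cup_stand above 25 N).
It fails at once if the screw jar or the heat sink is moved by more than 2 cm (distance of any of jar, sink from where it was at the start of the episode above 0.02 m).
It also fails if it takes over 104 s, if anything falls off the work surface, if the arm or the gripper's body presses on something with over 40 N, if the wrist force passes 120 N, or if a joint passes its speed limit or range.

ROBOT

A 6-joint arm with a two-finger parallel gripper is mounted at the origin on a cart in front of the work surface, level with it; the furniture and walls round the work are solid. World frame = base frame: x ahead of the robot, y to its left, z up, the work surface at z = 0. Lengths are in m, angles in rad, forces in N, time in s.
With the tool pointing down it reaches from about 0.35 to 0.775 m from the base axis. Payload 5.5 kg.
Tool frame: the origin (TCP) lies midway between the tips of the shut fingers; the grasp point (between the pads) lies grasp_offset behind it (grasp_offset is the distance from the TCP to the grasp point, in m); z points along the fingers, y is the line along which they close (so a half turn about z gives the same grasp; the last joint's range is limited). The gripper opens to 85 mm and grips with 20 to 120 N. Pads are 22 mm wide; open, the fingers measure 114 mm over their backs; the gripper's body (76 mm by 85 mm) begins 54 mm behind the grasp point. The pads swing forward as they close: fully open they stand 13 mm farther back than shut.
Start: joints at [-1.344, 0.313, 0.046, 1.304, 0, 1.431], TCP at [0.206, -0.537, 0.231] pointing down, gripper open.
Joint ranges: [-2.76, 2.76], [-0.86, 1.69], [-1.03, 1.26], [-2.2, 2.34], [-1.47, 1.5], [-3.14, 3.14]. Speed limits (rad/s): [2.57, 2.57, 3.14, 3.14, 3.14, 3.14].

INTERFACE

Orientations are given as a unit quaternion [w, x, y, z].
In Python, from workcell import * gives the robot as it stands.
- The arm moves only by the tool step_arm, never from a script. Its argument "deltas" is a list of rows, each a list of 7 numbers: the shift along the world's x, y, z in mm, then the turn, a rotation vector about the world's x, y, z in degrees, then the gripper's target within -1 to 1 (fully open at 1, half-way at 0, shut at -1). A call has 1 to 5 rows; each row shifts and turns the commanded pose from where the row before left it; what a row does not reach is not made up. A row lasts 1/10 s, in which the tool goes at most 50 mm and 8.59 degrees, less where a joint would pass 70% of its speed; a pose out of reach is approached as far as the arm can. A call is refused whole if a number of a shift passes 50 or a number of a turn 8.59, either way. A call with a gripper value outside its range is refused whole. The fingers move at their own pace and stop on an object; "newtons" is the grip in N (left out, the last holds). Time passes only in rows, so rows that do not move let the fingers close. It gives the time, the measured TCP pose, the force, the opening and the grip force at its end, in the units of the state.
- get_state(): the state, without advancing time (a new reading comes with each control period).
- read_camera(name): name is "scene" or "top"; returns a dict with "image" (384x512x3 uint8, red, green, blue), "z_map" (384x512 float32, m along the optical axis (not along the pixel's ray), 0 where there is no reading), "K" (3x3 intrinsics, pixels), "dist_coeffs" ([k1, k2, p1, p2, k3] as OpenCV has them; the pictures are not rectified), "world_from_camera" (4x4, takes a point from camera to world coordinates). Camera axes: x right, y down, z forward; pixel columns grow to the right and rows downward; lengths in m; the calibration is good to about 2 mm. A picture is of the moment at which its call begins.
- hand_in(): hands the job in; it is judged then, once.
The state is a dict: "clock": time; "joint_pos": joint angles; "qvel": joint speeds; "tau": joint torques, N m; "tcp_pos": TCP position; "orientation": TCP orientation; "wrist_force": force on the tool from outside, world axes, zero at the start; "ft_torque": the same for the moment, N m; "finger_gap": finger opening in m; "grip_force": force on a finger pad.
Only numpy, scipy, OpenCV 4.12 (cv2) and the standard library are available. Lean on these libraries where they do the work, as an engineer would, in place of code of your own. Each camera call takes 0.05 s, during which the arm holds its last target. There are 200 camera calls.

## Working session

There is one attempt and no reset: what is moved stays moved. The work goes in short steps, Python scripts to look and compute and a tool call to move; the robot and the scene stay as the last step left them, time stands still between calls to the robot, and variables do not carry over. Pictures are saved under pics/ and viewed, at most 17 in all, crops included, and the job is handed in when it is done.

Besides the shell and the picture viewer there is one more tool, called after "Emit:" as a command line: name --pt "numbers of a row" for each row, then --argument value for the rest. step_arm: Moves the arm, as the interface text tells. Its arguments: {"type":"object","properties":{"deltas":{"type":"array","items":{"type":"array","items":{"type":"number"}}},"newtons":{"type":"number"}},"required":["deltas"]}

```bash
mkdir -p pics; ls
cat > h.py <<'E'
from workcell import *
import numpy as np, cv2
def shot(name,fn=None):
    c=read_camera(name)
    if fn: cv2.imwrite('pics/'+fn,cv2.cvtColor(c['image'],cv2.COLOR_RGB2BGR))
    return c
def pts(c):
    "world point for each pixel from the depth map"
    z=c['z_map'];h,w=z.shape
    uv=np.stack(np.meshgrid(np.arange(w),np.arange(h)),-1).reshape(-1,1,2).astype(np.float64)
    n=cv2.undistortPoints(uv,c['K'],c['dist_coeffs']).reshape(h,w,2)
    p=np.dstack([n*z[...,None],z]);T=c['world_from_camera']
    P=p@T[:3,:3].T+T[:3,3];P[z==0]=np.nan
    return P
def ray(c,uv,zp):
    n=cv2.undistortPoints(np.array(uv,float).reshape(-1,1,2),c['K'],c['dist_coeffs']).reshape(-1,2)
    T=c['world_from_camera'];d=np.c_[n,np.ones(len(n))]@T[:3,:3].T;o=T[:3,3]
    return o+d*((zp-o[2])/d[:,2])[:,None]
E
python3 - <<'E'
from h import *
s=get_state();print(s)
for n in('scene','top'):
    c=shot(n,n+'0.png');print(n,c['K'].tolist(),c['world_from_camera'].round(3).tolist(),c['dist_coeffs'])
    np.savez(n+'0.npz',**c)
try: import workcell;print([x for x in dir(workcell) if 'grasp' in x.lower()])
except Exception as e:print(e)
E
```

```text
pics
{'clock': 0.0, 'joint_pos': array([-1.34360930e+00,  3.13984736e-01,  4.49801284e-02,  1.30358494e+00,
       -5.17968601e-06,  1.43122558e+00]), 'qvel': array([ 3.82636383e-04, -1.32466428e-03,  2.23019425e-04, -4.27691860e-04,
       -7.55120589e-05,  1.78669855e-06]), 'tau': array([ 7.65087748e-05, -4.80630362e+01,  2.98532188e+01,  1.95602572e-02,
       -3.87889554e-05,  6.23702178e-06]), 'tcp_pos': array([ 0.20608026, -0.5362616 ,  0.23041824]), 'orientation': array([-8.95636614e-04,  9.83232761e-01,  1.82352775e-01, -4.18536225e-05]), 'wrist_force': array([0.50465006, 0.7029002 , 0.87434708]), 'ft_torque': array([-0.01330966,  0.0246947 , -0.01993026]), 'grip_force': 0.0, 'finger_gap': 0.08541946551138925}
scene [[476.0762511355754, 0.0, 252.55099068375733], [0.0, 476.0762511355754, 193.6595929735122], [0.0, 0.0, 1.0]] [[-0.723, -0.273, 0.635, -0.241], [-0.691, 0.25, -0.679, 0.818], [0.027, -0.929, -0.369, 0.58], [0.0, 0.0, 0.0, 1.0]] [-0.11250827  0.          0.          0.          0.        ]
top [[455.5409237205502, 0.0, 253.20588668377067], [0.0, 455.5409237205502, 196.20100878286223], [0.0, 0.0, 1.0]] [[0.008, -0.987, 0.157, 0.317], [-1.0, -0.011, -0.021, -0.023], [0.023, -0.157, -0.987, 1.537], [0.0, 0.0, 0.0, 1.0]] [0.02910537 0.         0.         0.         0.        ]
['grasp_offset']
```

View pics/scene0.png

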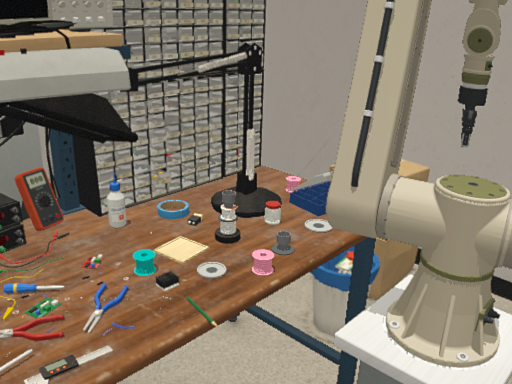

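View pics/top0.png

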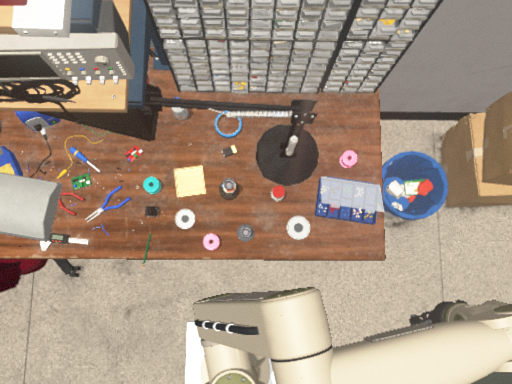

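The top view shows the stack at about (230,188), the stand at (246,232), the dishes at (185,218) and (298,228), the tray at (189,181), the jar at (277,193) and the sink at (152,211). In the scene view the stack is at (228,215), with the stand at (284,242) to its right.

Run:
```python
from h import *
import workcell
print('go',workcell.grasp_offset)
for n,box in(('top',(140,140,320,250)),('scene',(130,170,350,290))):
    c=dict(np.load(n+'0.npz'));P=pts(c);np.save(n+'P.npy',P)
    x0,y0,x1,y1=box
    im=cv2.cvtColor(c['image'],cv2.COLOR_RGB2BGR)[y0:y1,x0:x1]
    cv2.imwrite(f'pics/{n}z.png',cv2.resize(im,None,fx=3.6,fy=3.6,interpolation=cv2.INTER_CUBIC))
    if n=='top':
        for k,(u,v) in dict(stack=(230,188),stand=(246,232),d1=(185,218),d2=(298,228),tray=(189,181),jar=(277,193),sink=(152,211),pink=(211,241),teal=(152,185)).items():
            print(k,P[v,u].round(4), ray(c,[(u,v)],0.0)[0].round(4))
    # objects map above bench
    Q=P[y0:y1,x0:x1]; m=(Q[...,2]>0.012)&(Q[...,2]<0.3)
    k,l,st,ce=cv2.connectedComponentsWithStats(m.astype(np.uint8))
    for i in range(1,k):
        if st[i,4]>25:
            q=Q[l==i];print(n,ce[i].round(0)+[x0,y0],st[i,4],'min',q.min(0).round(3),'max',q.max(0).round(3))
```

```text
go 0.0187
stack [0.5669 0.0202 0.1293] [0.5898 0.0241 0.    ]
stand [ 0.4393 -0.0322  0.0052] [ 0.4397 -0.0322  0.    ]
d1 [0.4844 0.1735 0.0065] [0.4851 0.1743 0.    ]
d2 [ 0.4551 -0.2083 -0.0014] [ 0.455  -0.2081  0.    ]
tray [0.6113 0.1639 0.0062] [0.6125 0.1647 0.    ]
jar [ 0.565  -0.1329  0.0555] [ 0.5743 -0.137   0.    ]
sink [0.5063 0.2835 0.0124] [0.5078 0.286  0.    ]
pink [ 0.4086  0.0852 -0.003 ] [0.4084 0.085  0.    ]
teal [0.5968 0.2895 0.0015] [0.5971 0.2898 0.    ]
top [287. 160.] 2432 min [ 0.598 -0.277  0.012] max [ 0.757 -0.064  0.248]
top [229. 151.] 102 min [0.695 0.005 0.012] max [0.734 0.053 0.026]
top [151. 184.] 183 min [0.569 0.261 0.013] max [0.618 0.309 0.053]
top [229. 189.] 322 min [ 0.548 -0.004  0.013] max [0.607 0.061 0.136]
top [318. 200.] 63 min [ 0.494 -0.279  0.015] max [ 0.615 -0.261  0.044]
top [278. 193.] 171 min [ 0.546 -0.161  0.014] max [ 0.589 -0.114  0.067]
top [151. 211.] 99 min [0.488 0.263 0.012] max [0.523 0.304 0.03 ]
top [245. 232.] 69 min [ 0.42  -0.045  0.012] max [ 0.453 -0.012  0.05 ]
top [211. 241.] 186 min [0.38  0.059 0.021] max [0.429 0.108 0.052]
scene [166. 181.] 1809 min [ 0.9   -0.348  0.012] max [1.025 0.109 0.116]
scene [244. 203.] 2598 min [ 0.546 -0.271  0.012] max [0.812 0.065 0.13 ]
scene [325. 196.] 2452 min [ 0.176 -0.467  0.012] max [0.717 0.121 0.3  ]
scene [173. 207.] 272 min [ 0.764 -0.009  0.012] max [0.861 0.085 0.025]
scene [195. 217.] 79 min [0.7   0.004 0.012] max [0.739 0.059 0.018]
scene [283. 238.] 199 min [ 0.419 -0.046  0.013] max [ 0.459 -0.008  0.046]
scene [263. 258.] 354 min [0.381 0.058 0.012] max [0.433 0.113 0.043]
scene [144. 259.] 358 min [0.566 0.262 0.013] max [0.619 0.313 0.043]
scene [167. 278.] 208 min [0.488 0.265 0.012] max [0.525 0.308 0.024]
```

View pics/topz.png

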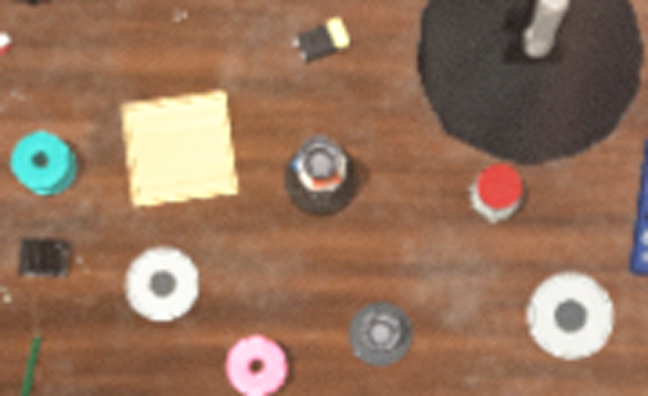

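View pics/scenez.png

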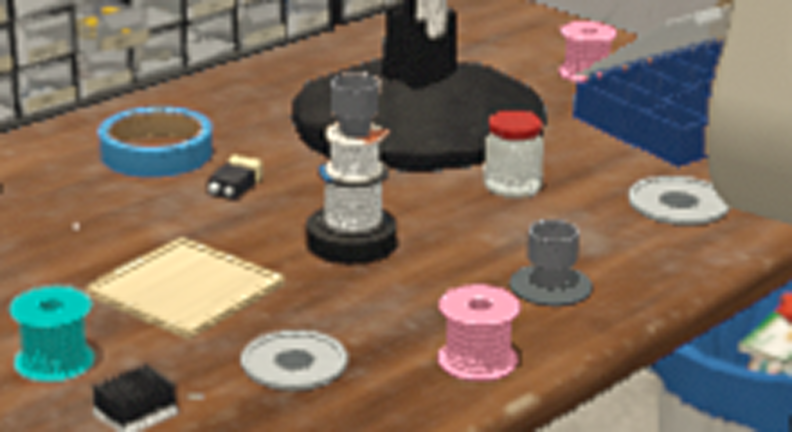

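The zoomed top view has the cup rim at crop (320,160), the stand at (381,333), the small dish at (162,285), the big dish at (570,315) and the tray at (180,150). The zoomed scene view shows the stack's side, with a red tail at (378,133) and a blue one at (323,173), so closing along (1,-1) stays clear of both.

```bash
cat >> h.py <<'E'
from scipy.optimize import least_squares
def circ(q,r,g):
    f=least_squares(lambda c:np.hypot(q[:,0]-c[0],q[:,1]-c[1])-r,g,loss='soft_l1',f_scale=.002)
    return f.x.round(4),len(q),np.abs(f.fun).mean().round(4)
def sel(P,x,y,rad,z0,z1):
    return P[(np.hypot(P[...,0]-x,P[...,1]-y)<rad)&(P[...,2]>z0)&(P[...,2]<z1)]
E
python3 - <<'E'
from h import *
S=np.load('sceneP.npy');T=np.load('topP.npy');c=dict(np.load('top0.npz'));cs=dict(np.load('scene0.npz'))
for nm,r,z0,z1,g in(('cup',.018,.110,.127,(.568,.02)),('fine',.017,.066,.084,(.568,.02)),('reel',.021,.024,.054,(.57,.02)),('tape',.034,.003,.015,(.57,.02)),('stand',.018,.028,.043,(.437,-.03))):
    print(nm,'scene',circ(sel(S,*g,.045,z0,z1),r,g))
for nm,z0,z1,g in(('cup',.12,.14,(.568,.02)),('stand',.038,.055,(.437,-.03))):
    q=sel(T,*g,.03,z0,z1);print(nm,'top depth bbox centre',((q.min(0)+q.max(0))/2).round(4),len(q),np.median(q[:,2]))
    q=sel(S,*g,.03,z0-.01,z1);print('  scene zmax',np.sort(q[:,2])[-5:].round(4))
# bright plates by colour
for n,C in(('top',c),('scene',cs)):
    hsv=cv2.cvtColor(C['image'],cv2.COLOR_RGB2HSV);P={'top':T,'scene':S}[n]
    near=(P[...,2]<.02)&(P[...,2]>-.02)&(P[...,0]<.7)&(P[...,0]>.35)
    for nm,m,zz in(('white',(hsv[...,1]<50)&(hsv[...,2]>140)&near,.006),('tray',(hsv[...,1]>50)&(hsv[...,2]>190)&(hsv[...,0]<35)&near,.006),('dark',(hsv[...,1]<60)&(hsv[...,2]<135)&near,.004)):
        m=cv2.morphologyEx(m.astype(np.uint8),cv2.MORPH_OPEN,np.ones((2,2)))
        for ct in cv2.findContours(m,cv2.RETR_EXTERNAL,cv2.CHAIN_APPROX_NONE)[0]:
            if cv2.contourArea(ct)>60:
                q=ray(C,ct.reshape(-1,2),zz)[:,:2].astype(np.float32)
                M=cv2.minAreaRect(q);e=cv2.minEnclosingCircle(q)
                print(n,nm,np.round(M[0],4),np.round(M[1],3),round(M[2]),'circ',np.round(e[0],4),round(e[1],4))
A=np.concatenate([S.reshape(-1,3),T.reshape(-1,3)])
for z in(.1,.15,.2,.25,.3,.4,.5,.6):
    q=A[(A[:,2]>z)&(A[:,2]<z+.1)&(A[:,0]>.3)&(A[:,0]<.75)&(abs(A[:,1])<.35)];print(z,len(q),*([] if len(q)<3 else [q.min(0).round(2),q.max(0).round(2)]))
E
```

```text
cup scene (array([0.585 , 0.0281]), 122, np.float64(0.0017))
fine scene (array([0.5863, 0.026 ]), 80, np.float64(0.0015))
reel scene (array([0.5863, 0.0272]), 158, np.float64(0.0014))
tape scene (array([0.5861, 0.029 ]), 91, np.float64(0.0015))
stand scene (array([ 0.4396, -0.0275]), 132, np.float64(0.0015))
cup top depth bbox centre [0.5807 0.0251 0.1281] 22 0.12957330224338837
  scene zmax [0.1289 0.1291 0.1291 0.1298 0.1302]
stand top depth bbox centre [ 0.4366 -0.0302  0.0438] 19 0.04371337023901334
  scene zmax [0.0443 0.0447 0.045  0.0451 0.0458]
top white [0.386  0.6263] [0.029 0.033] 0 circ [0.3892 0.6275] 0.0192
top white [0.4031 0.5198] [0.068 0.016] 84 circ [0.4031 0.5198] 0.0342
top white [ 0.453  -0.2108] [0.074 0.078] 90 circ [ 0.4539 -0.2105] 0.0406
top white [0.4796 0.1717] [0.065 0.064] 2 circ [0.4799 0.171 ] 0.0346
top white [0.6425 0.1631] [0.028 0.085] 1 circ [0.644 0.163] 0.0434
top tray [0.6089 0.1595] [0.101 0.101] 9 circ [0.6071 0.1596] 0.0678
top dark [ 0.4345 -0.0322] [0.057 0.054] 1 circ [ 0.4348 -0.0327] 0.0292
scene white [0.4114 0.6284] [0.041 0.019] 49 
[... 874 characters left out ...]
2 0.034] 85 circ [0.4148 0.5873] 0.0338
scene dark [0.5104 0.2824] [0.047 0.046] 81 circ [0.5095 0.2864] 0.0274
scene dark [ 0.429  -0.0192] [0.055 0.053] 46 circ [ 0.4295 -0.0208] 0.0299
scene dark [0.5808 0.033 ] [0.064 0.074] 40 circ [0.5846 0.0331] 0.0422
scene dark [ 0.6351 -0.1091] [0.081 0.036] 47 circ [ 0.6429 -0.1163] 0.0412
0.1 1077 [ 0.51 -0.35  0.1 ] [0.73 0.05 0.2 ]
0.15 529 [ 0.68 -0.19  0.15] [ 0.72 -0.15  0.25]
0.2 763 [ 0.67 -0.19  0.2 ] [0.75 0.28 0.3 ]
0.25 2192 [ 0.67 -0.19  0.25] [0.75 0.35 0.35]
0.3 3162 [ 0.67 -0.19  0.3 ] [0.75 0.35 0.4 ]
0.4 4914 [ 0.68 -0.2   0.4 ] [0.75 0.34 0.5 ]
0.5 3901 [0.68 0.22 0.5 ] [0.75 0.35 0.6 ]
0.6 1352 [0.73 0.23 0.6 ] [0.75 0.35 0.69]
```

Run:
```python
from h import *
S=np.load('sceneP.npy');T=np.load('topP.npy');c=dict(np.load('top0.npz'));cs=dict(np.load('scene0.npz'))
for n,P in(('S',S),('T',T)):
    m=(abs(P[...,2])<.02)&(P[...,0]>.4)&(P[...,0]<.65)&(P[...,1]>-.25)&(P[...,1]<.3)
    q=P[m];z=np.median(q[:,2]);k=abs(q[:,2]-z)<.004
    f=np.linalg.lstsq(np.c_[q[k,0]-.5,q[k,1],np.ones(k.sum())],q[k,2],rcond=None)[0];print(n,'bench',f.round(4))
# same features through z_map in both views: dishes, and ellipse fits of outer contour
for n,C,P in(('top',c,T),('scene',cs,S)):
    hsv=cv2.cvtColor(C['image'],cv2.COLOR_RGB2HSV)
    for nm,g in(('small',(.479,.174)),('big',(.452,-.204))):
        near=np.hypot(P[...,0]-g[0],P[...,1]-g[1])<.06
        m=((hsv[...,1]<70)&(hsv[...,2]>120)&near).astype(np.uint8)
        ct=max(cv2.findContours(m,cv2.RETR_EXTERNAL,cv2.CHAIN_APPROX_NONE)[0],key=cv2.contourArea)
        e=cv2.fitEllipse(ct);dk=((hsv[...,2]<130)&(cv2.drawContours(np.zeros_like(m),[ct],-1,1,-1)>0))
        dk=cv2.erode(cv2.drawContours(np.zeros_like(m),[ct],-1,1,-1),np.ones((5,5)))*dk
        v,u=np.nonzero(dk);cu,cv_=u.mean(),v.mean()
        q=P[m>0];print(n,nm,np.round(e[0],2),np.round(e[1],1),'ray.006',ray(C,[e[0]],.006)[0,:2].round(4),'inlay',ray(C,[(cu,cv_)],.004)[0,:2].round(4),len(u),'depth',q.mean(0).round(4))
# stack silhouettes: column/row extent of rows in scene; cup axis by two-view
```

```text
S bench [ 0.0032 -0.0001 -0.0012]
T bench [0.0004 0.     0.0005]
top small [184.56 218.44] [19.7 20.3] ray.006 [0.483 0.175] inlay [0.4819 0.1748] 6 depth [0.4832 0.1752 0.0039]
top big [297.94 227.24] [23.4 23.8] ray.006 [ 0.457  -0.2072] inlay [ 0.4574 -0.2075] 40 depth [ 0.4571 -0.2074  0.0045]
scene small [211.17 269.38] [15.5 29.5] ray.006 [0.4813 0.1796] inlay [0.4833 0.1768] 38 depth [0.4854 0.1759 0.0029]
scene big [317.84 224.97] [12.3 26.8] ray.006 [ 0.455  -0.2002] inlay [ 0.4555 -0.2028] 29 depth [ 0.4592 -0.2052  0.0031]
```

Emit:
step_arm --pt "40 30 0 0 0 8 1" --pt "40 40 0 0 0 8 1" --pt "40 40 0 0 0 8 1" --pt "40 45 0 0 0 0 1" --pt "40 45 0 0 0 0 1" --newtons 30

```text
clock: 0.6
tcp_pos: [0.3842, -0.3596, 0.2309]
orientation: [-0.0, 0.924, 0.383, -0.0]
wrist_force: [1.5, 0.7, 0.4]
finger_gap: 0.0855
grip_force: 0.0
```

Emit:
step_arm --pt "20 40 0 0 0 0 1" --pt "20 40 0 0 0 0 1" --pt "20 40 0 0 0 0 1" --pt "20 40 0 0 0 0 1" --pt "20 40 0 0 0 0 1"

```text
clock: 1.1
tcp_pos: [0.4837, -0.1595, 0.231]
orientation: [-0.0, 0.924, 0.383, -0.0]
wrist_force: [-0.5, -0.8, 1.2]
finger_gap: 0.0851
grip_force: 0.0
```

Emit:
step_arm --pt "20 40 0 0 0 0 1" --pt "20 40 0 0 0 0 1" --pt "20 40 0 0 0 0 1" --pt "20 40 0 0 0 0 1" --pt "0 0 0 0 0 0 1"

```text
clock: 1.6
tcp_pos: [0.5647, 0.0032, 0.2305]
orientation: [-0.001, 0.923, 0.386, 0.0]
wrist_force: [-0.6, -0.1, -0.6]
finger_gap: 0.085
grip_force: 0.0
```

Emit:
step_arm --pt "9 12 0 0 0 0 1" --pt "8 11 0 0 0 0 1" --pt "0 0 -35 0 0 0 1" --pt "0 0 -35 0 0 0 1" --pt "0 0 0 0 0 0 1"

```text
clock: 2.1
tcp_pos: [0.5771, 0.0214, 0.1565]
orientation: [-0.002, 0.924, 0.382, -0.004]
wrist_force: [-0.9, -0.2, -0.1]
finger_gap: 0.0853
grip_force: 0.0
```

Run:
```python
from h import *
print(get_state()['tcp_pos'])
c=shot('scene');im=cv2.cvtColor(c['image'],cv2.COLOR_RGB2BGR)[100:250,150:310]
cv2.imwrite('pics/a1.png',cv2.resize(im,None,fx=4,fy=4,interpolation=cv2.INTER_CUBIC))
```

```text
[0.5770727  0.02144955 0.15650535]
```

View pics/a1.png

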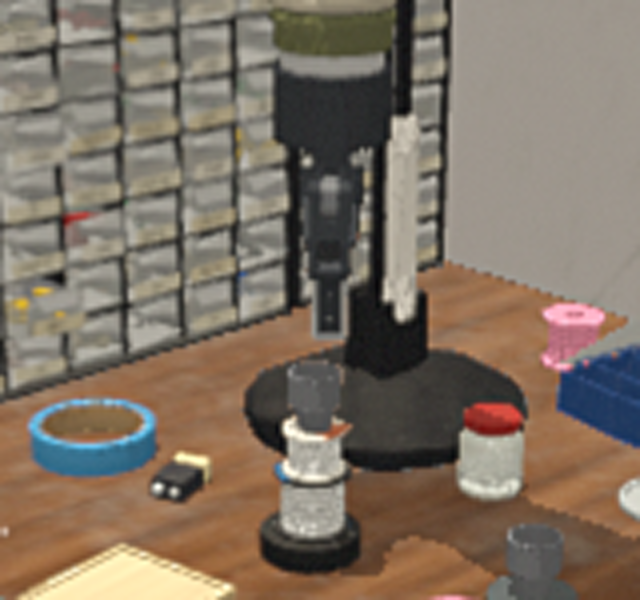

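The fingers are centred at crop x≈328 against x≈314 for the cup axis. That is about 7 mm, and agrees with the measured TCP being 5 mm short in x and in y.

Emit:
step_arm --pt "5 5 0 0 0 0 1" --pt "0 0 -15 0 0 0 1" --pt "0 0 -15 0 0 0 1" --pt "0 0 -14 0 0 0 1" --pt "0 0 0 0 0 0 1"

```text
clock: 2.65
tcp_pos: [0.586, 0.0267, 0.1179]
orientation: [0.0, 0.924, 0.383, 0.0]
wrist_force: [-0.6, -0.4, 0.7]
finger_gap: 0.0854
grip_force: 0.0
```

Emit:
step_arm --pt "-3 0 -3 0 0 0 1" --pt "0 0 0 0 0 0 1"

```text
clock: 2.85
tcp_pos: [0.583, 0.0266, 0.1157]
orientation: [0.0, 0.924, 0.383, 0.001]
wrist_force: [-0.3, 0.3, -0.7]
finger_gap: 0.0854
grip_force: 0.0
```

Emit:
step_arm --pt "0 0 -4 0 0 0 0.4" --pt "0 0 0 0 0 0 0.1" --pt "0 0 0 0 0 0 -0.05" --pt "0 0 0 0 0 0 -0.12" --pt "0 0 0 0 0 0 -0.2" --newtons 25

```text
clock: 3.35
tcp_pos: [0.5826, 0.0266, 0.1107]
orientation: [0.0, 0.924, 0.383, 0.0]
wrist_force: [-0.6, 0.4, 1.7]
finger_gap: 0.0352
grip_force: 24.8
```

Emit:
step_arm --pt "0 0 0 0 0 0 -0.4" --pt "0 0 0 0 0 0 -0.6" --pt "0 0 0 0 0 0 -0.6"

```text
clock: 3.65
tcp_pos: [0.5826, 0.0267, 0.1107]
orientation: [0.0, 0.924, 0.383, 0.0]
wrist_force: [-0.9, -1.0, 3.7]
finger_gap: 0.0352
grip_force: 25.0
```

Emit:
step_arm --pt "0 0 15 0 0 0 -0.6" --pt "0 0 35 0 0 0 -0.6" --pt "-20 -10 30 0 0 0 -0.6" --pt "-40 -15 0 0 0 0 -0.6" --pt "-40 -15 0 0 0 0 -0.6"

```text
clock: 4.15
tcp_pos: [0.4822, -0.0137, 0.1909]
orientation: [0.001, 0.924, 0.383, 0.001]
wrist_force: [-0.4, -0.5, 0.2]
finger_gap: 0.0351
grip_force: 25.1
```

Emit:
step_arm --pt "-40 -15 0 0 0 0 -0.6" --pt "0 0 -25 0 0 0 -0.6" --pt "0 0 -25 0 0 0 -0.6" --pt "0 0 -10 0 0 0 -0.6" --pt "0 0 0 0 0 0 -0.6"

```text
clock: 4.65
tcp_pos: [0.441, -0.028, 0.129]
orientation: [-0.001, 0.924, 0.383, -0.001]
wrist_force: [-0.5, 0.0, -0.4]
finger_gap: 0.0353
grip_force: 25.1
```

Run:
```python
from h import *
s=get_state();t=s['tcp_pos'];print(t,s['finger_gap'],s['wrist_force'])
c=shot('scene');P=pts(c);np.savez('s2.npz',**c)
g=(.4375,-.0295)
print('stand',circ(sel(P,*g,.035,.028,.043),.018,g))
for z in (.06,.08,.09,.1,.11,.12): print(z,len(sel(P,*g,.03,z,z+.01)))
zc=t[2]-.0027
print('cup',circ(sel(P,t[0],t[1],.03,zc+.001,zc+.012),.018,t[:2]),'taper',circ(sel(P,t[0],t[1],.03,zc-.017,zc-.003),.0125,t[:2]))
im=cv2.cvtColor(c['image'],cv2.COLOR_RGB2BGR)[130:280,200:360]
cv2.imwrite('pics/a2.png',cv2.resize(im,None,fx=4,fy=4,interpolation=cv2.INTER_CUBIC))
c=shot('top');im=cv2.cvtColor(c['image'],cv2.COLOR_RGB2BGR)[150:260,170:320]
cv2.imwrite('pics/a2t.png',cv2.resize(im,None,fx=4,fy=4,interpolation=cv2.INTER_CUBIC))
```

```text
[ 0.44104195 -0.0280147   0.12895492] 0.03527635378771668 [-0.4765851   0.0102416  -0.41946971]
stand (array([ 0.4394, -0.0276]), 125, np.float64(0.0017))
0.06 0
0.08 0
0.09 0
0.1 10
0.11 31
0.12 30
cup (array([ 0.4352, -0.023 ]), 48, np.float64(0.0021)) taper (array([ 0.4425, -0.0267]), 44, np.float64(0.0012))
```

View pics/a2.png

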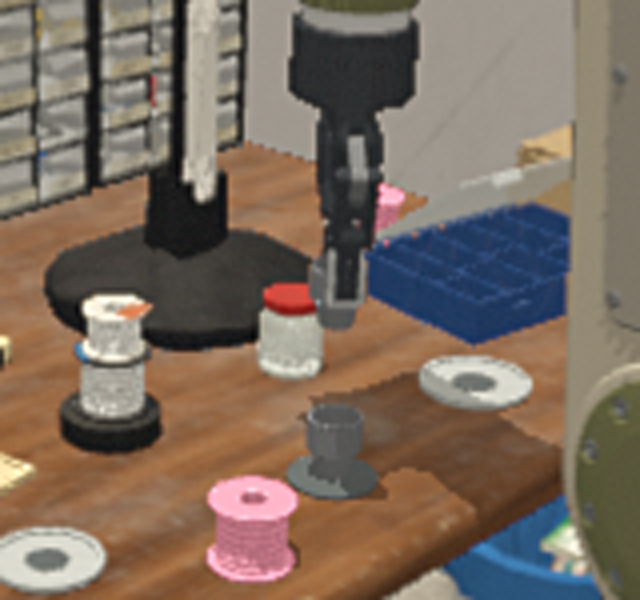

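The cup in the fingers is at crop (336,315) and the stand rim is at (334,415), nearly in line. A correction of about (-2,-1) mm is left.

Emit:
step_arm --pt "-2 -1 -15 0 0 0 -0.6" --pt "0 0 -20 0 0 0 -0.6" --pt "0 0 -16 0 0 0 -0.6" --pt "0 0 0 0 0 0 -0.6" --pt "0 0 0 0 0 0 -0.6"

```text
clock: 5.25
tcp_pos: [0.4411, -0.0294, 0.0802]
orientation: [0.0, 0.924, 0.383, 0.0]
wrist_force: [0.3, -0.2, -1.0]
finger_gap: 0.0355
grip_force: 25.1
```

Run:
```python
from h import *
s=get_state();t=s['tcp_pos'];print(t,s['finger_gap'],s['wrist_force'])
c=shot('scene');P=pts(c)
g=(.4375,-.0295);zc=t[2]-.0027
print('stand',circ(sel(P,*g,.035,.028,.043),.018,g),'taper',circ(sel(P,t[0],t[1],.03,zc-.016,zc-.003),.0125,t[:2]))
im=cv2.cvtColor(c['image'],cv2.COLOR_RGB2BGR)[190:265,240:330]
cv2.imwrite('pics/a3.png',cv2.resize(im,None,fx=8,fy=8,interpolation=cv2.INTER_CUBIC))
```

```text
[ 0.44107339 -0.02941101  0.08015986] 0.035469124152397793 [ 0.31796742 -0.21672129 -0.98275385]
stand (array([ 0.44  , -0.0277]), 131, np.float64(0.0013)) taper (array([ 0.4421, -0.0271]), 37, np.float64(0.0013))
```

View pics/a3.png

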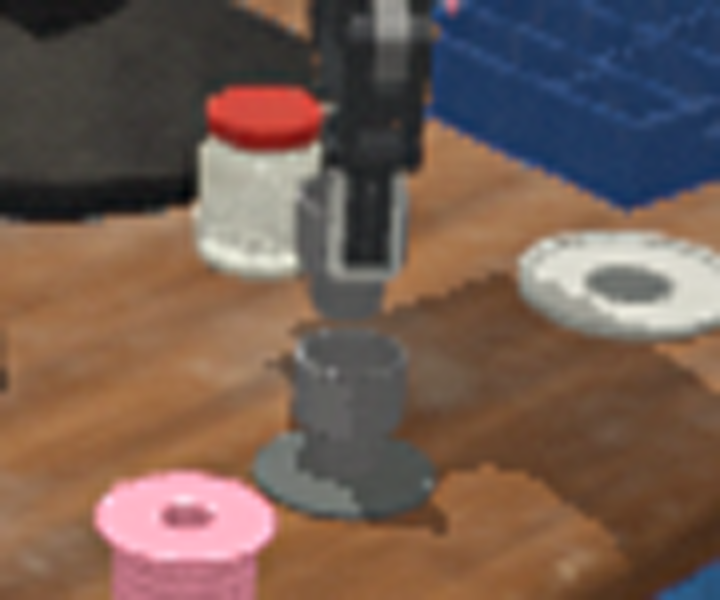

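The cup (edges at 298 and 407, taper centred at 347) sits just left of the stand rim (292 to 407). About (-2,-1) mm is still to go.

Emit:
step_arm --pt "-2 -1 -4 0 0 0 -0.6" --pt "0 0 -4 0 0 0 -0.6" --pt "0 0 0 0 0 0 -0.6"

```text
clock: 5.6
tcp_pos: [0.4381, -0.0303, 0.0711]
orientation: [-0.0, 0.924, 0.383, -0.0]
wrist_force: [0.3, 0.1, -1.0]
finger_gap: 0.0351
grip_force: 25.1
```

Emit:
step_arm --pt "0 0 -4 0 0 0 -0.6" --pt "0 0 -4 0 0 0 -0.6" --pt "0 0 -4 0 0 0 -0.6" --pt "0 0 -3 0 0 0 -0.6" --pt "0 0 0 0 0 0 -0.6"

```text
clock: 6.1
tcp_pos: [0.4379, -0.0302, 0.0557]
orientation: [-0.0, 0.924, 0.383, -0.0]
wrist_force: [0.3, -0.6, -0.2]
finger_gap: 0.0356
grip_force: 25.1
```

Inside without any force. I'll go on in small steps.

Emit:
step_arm --pt "0 0 -3 0 0 0 -0.6" --pt "0 0 -2 0 0 0 -0.6" --pt "0 0 0 0 0 0 -0.6"

```text
clock: 6.4
tcp_pos: [0.4382, -0.0303, 0.0511]
orientation: [-0.0, 0.924, 0.383, -0.0]
wrist_force: [0.3, 0.6, -0.9]
finger_gap: 0.0358
grip_force: 25.1
```

Emit:
step_arm --pt "0 0 -1 0 0 0 -0.6" --pt "0 0 -1 0 0 0 -0.6"

```text
clock: 6.6
tcp_pos: [0.4384, -0.0304, 0.0493]
orientation: [0.0, 0.924, 0.383, 0.0]
wrist_force: [0.0, 0.5, 0.8]
finger_gap: 0.0356
grip_force: 25.1
```

Emit:
step_arm --pt "0 0 -1 0 0 0 -0.6" --pt "0 0 0 0 0 0 -0.6"

```text
clock: 6.8
tcp_pos: [0.4383, -0.0303, 0.0482]
orientation: [-0.0, 0.924, 0.383, -0.0]
wrist_force: [0.1, -0.7, -0.5]
finger_gap: 0.0352
grip_force: 25.1
```

Emit:
step_arm --pt "0 0 -0.7 0 0 0 -0.6" --pt "0 0 0 0 0 0 -0.6"

```text
clock: 7.0
tcp_pos: [0.4385, -0.0303, 0.0478]
orientation: [0.0, 0.924, 0.383, 0.0]
wrist_force: [-0.3, -0.8, 1.5]
finger_gap: 0.0352
grip_force: 25.2
```

Emit:
step_arm --pt "0 0 -0.5 0 0 0 -0.6" --pt "0 0 0 0 0 0 -0.6"

```text
clock: 7.2
tcp_pos: [0.4385, -0.0304, 0.0477]
orientation: [0.0, 0.924, 0.383, 0.0]
wrist_force: [-2.1, 1.3, 6.7]
finger_gap: 0.0353
grip_force: 25.4
```

Contact at 6.7 N, at the height I expected, so I'm releasing.

Emit:
step_arm --pt "0 0 0 0 0 0 -0.1" --pt "0 0 0 0 0 0 0.3" --pt "0 0 0 0 0 0 0.8" --pt "0 0 0 0 0 0 0.8" --pt "0 0 25 0 0 0 0.8"

```text
clock: 7.7
tcp_pos: [0.4358, -0.0297, 0.0699]
orientation: [-0.002, 0.924, 0.383, -0.002]
wrist_force: [0.4, -0.2, -0.2]
finger_gap: 0.0769
grip_force: 0.0
```

Emit:
step_arm --pt "0 0 45 0 0 0 0.8" --pt "0 0 45 0 0 0 0.8" --pt "20 7 30 0 0 0 0.8" --pt "40 15 0 0 0 0 0.8" --pt "40 15 0 0 0 0 0.8"

```text
clock: 8.2
tcp_pos: [0.5404, 0.0068, 0.1941]
orientation: [0.001, 0.924, 0.382, 0.002]
wrist_force: [-0.0, -0.7, 0.2]
finger_gap: 0.077
grip_force: 0.0
```

Run:
```python
from h import *
s=get_state();t=s['tcp_pos'];print(t,s['finger_gap'],s['clock'])
c=shot('scene');P=pts(c)
g=(.4375,-.0295)
print('stand',circ(sel(P,*g,.035,.028,.043),.018,g),'cup',circ(sel(P,*g,.035,.048,.064),.018,g),np.sort(sel(P,*g,.035,.03,.1)[:,2])[-4:])
g=(.584,.0265)
for nm,r,z0,z1 in(('fine',.017,.066,.084),('reel',.021,.024,.054),('tape',.034,.003,.015)): print(nm,circ(sel(P,*g,.045,z0,z1),r,g))
im=cv2.cvtColor(c['image'],cv2.COLOR_RGB2BGR)[140:260,190:340]
cv2.imwrite('pics/a4.png',cv2.resize(im,None,fx=5,fy=5,interpolation=cv2.INTER_CUBIC))
```

```text
[0.54036604 0.00679012 0.19411565] 0.07701834189451531 8.2
stand (array([ 0.4398, -0.0286]), 76, np.float64(0.0012)) cup (array([ 0.4391, -0.0281]), 130, np.float64(0.0015)) [0.06595524 0.06652037 0.06724777 0.06777063]
fine (array([0.5864, 0.0263]), 83, np.float64(0.0017))
reel (array([0.5861, 0.0272]), 160, np.float64(0.0013))
tape (array([0.5863, 0.0296]), 104, np.float64(0.0015))
```

View pics/a4.png

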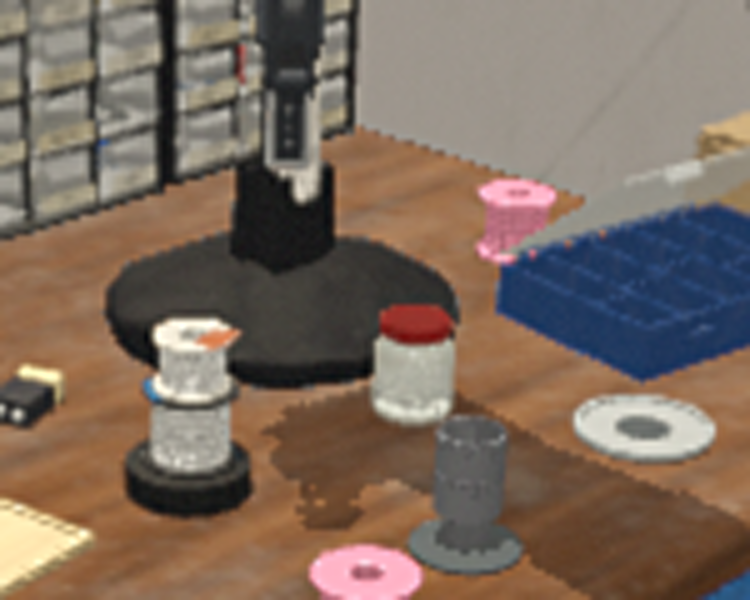

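The cup is nested and upright at crop (470,465); its top measures 67 mm. Next is the small reel at (190,355).

Emit:
step_arm --pt "25 10 0 0 0 0 0.8" --pt "20 8 -30 0 0 0 0.8" --pt "0 0 -40 0 0 0 0.8" --pt "0 0 -35 0 0 0 0.8" --pt "0 0 0 0 0 0 0.8" --newtons 40

```text
clock: 8.75
tcp_pos: [0.5788, 0.0251, 0.0816]
orientation: [-0.002, 0.924, 0.383, -0.005]
wrist_force: [-0.6, 0.7, -0.6]
finger_gap: 0.0769
grip_force: 0.0
```

Emit:
step_arm --pt "3 0 -7 0 0 0 0.8" --pt "0 0 0 0 0 0 0.8"

```text
clock: 8.95
tcp_pos: [0.5876, 0.0244, 0.0812]
orientation: [0.001, 0.924, 0.383, 0.001]
wrist_force: [-0.9, -0.6, -0.1]
finger_gap: 0.077
grip_force: 0.0
```

Emit:
step_arm --pt "-2 0 -8 0 0 0 0.8" --pt "0 0 -5 0 0 0 0.8" --pt "0 0 0 0 0 0 0.8"

```text
clock: 9.25
tcp_pos: [0.584, 0.0246, 0.067]
orientation: [0.0, 0.924, 0.383, -0.0]
wrist_force: [-0.7, 0.2, -0.1]
finger_gap: 0.0771
grip_force: 0.0
```

Emit:
step_arm --pt "1 0 0 0 0 0 0.3" --pt "0 0 0 0 0 0 0.1" --pt "0 0 0 0 0 0 0.02" --pt "0 0 0 0 0 0 -0.04" --pt "0 0 0 0 0 0 -0.1"

```text
clock: 9.75
tcp_pos: [0.5853, 0.0249, 0.0675]
orientation: [-0.0, 0.924, 0.383, 0.0]
wrist_force: [-1.7, 1.4, 3.1]
finger_gap: 0.0389
grip_force: 21.4
```

Emit:
step_arm --pt "0 0 0 0 0 0 -0.3" --pt "0 0 0 0 0 0 -0.5" --pt "0 0 0 0 0 0 -0.5"

```text
clock: 10.05
tcp_pos: [0.5853, 0.0248, 0.0676]
orientation: [-0.0, 0.924, 0.383, 0.0]
wrist_force: [-1.9, 2.4, 5.3]
finger_gap: 0.038
grip_force: 39.5
```

Emit:
step_arm --pt "0 0 5 0 0 0 -0.5" --pt "0 0 10 0 0 0 -0.5" --pt "0 0 10 0 0 0 -0.5" --pt "0 0 0 0 0 0 -0.5"

```text
clock: 10.45
tcp_pos: [0.5868, 0.0244, 0.0942]
orientation: [0.001, 0.924, 0.383, 0.002]
wrist_force: [0.1, -0.9, -1.2]
finger_gap: 0.0377
grip_force: 40.2
```

Run:
```python
from h import *
s=get_state();t=s['tcp_pos'];print(t,s['finger_gap'],s['wrist_force'])
c=shot('scene')
im=cv2.cvtColor(c['image'],cv2.COLOR_RGB2BGR)[160:255,185:285]
cv2.imwrite('pics/a5.png',cv2.resize(im,None,fx=6,fy=6,interpolation=cv2.INTER_CUBIC))
```

```text
[0.58683271 0.02442377 0.09418123] 0.03765416558841987 [ 0.10532348 -0.88284995 -1.2256679 ]
```

View pics/a5.png

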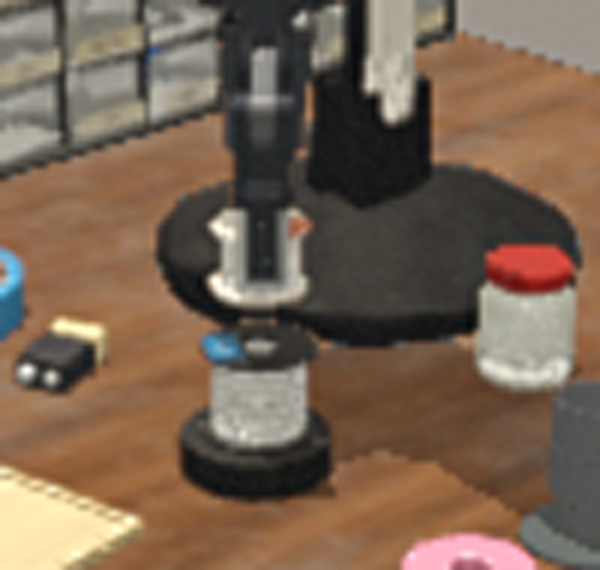

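The small reel is held upright at crop (260,255), clear of the big reel. Now to the small dish.

Emit:
step_arm --pt "0 0 25 0 0 0 -0.5" --pt "-15 22 0 0 0 0 -0.5" --pt "-22 32 0 0 0 0 -0.5" --pt "-22 32 0 0 0 0 -0.5" --pt "-22 32 0 0 0 0 -0.5"

```text
clock: 11.0
tcp_pos: [0.5034, 0.1434, 0.1169]
orientation: [0.0, 0.924, 0.382, -0.0]
wrist_force: [0.2, 0.3, -0.7]
finger_gap: 0.0381
grip_force: 40.4
```

Emit:
step_arm --pt "-16 22 0 0 0 0 -0.5" --pt "-6 10 -20 0 0 0 -0.5" --pt "0 0 -30 0 0 0 -0.5" --pt "0 0 -20 0 0 0 -0.5" --pt "0 0 0 0 0 0 -0.5"

```text
clock: 11.5
tcp_pos: [0.4796, 0.1743, 0.0444]
orientation: [-0.0, 0.924, 0.383, -0.003]
wrist_force: [-0.4, -0.8, 0.2]
finger_gap: 0.0379
grip_force: 40.4
```

Emit:
step_arm --pt "2 0 -10 0 0 0 -0.5" --pt "0 0 -8 0 0 0 -0.5" --pt "0 0 -5 0 0 0 -0.5" --pt "0 0 0 0 0 0 -0.5"

```text
clock: 11.9
tcp_pos: [0.4841, 0.1745, 0.0237]
orientation: [-0.0, 0.924, 0.383, -0.0]
wrist_force: [0.2, -0.4, -0.0]
finger_gap: 0.0381
grip_force: 40.4
```

Emit:
step_arm --pt "0 0 -5 0 0 0 -0.5" --pt "0 0 -4 0 0 0 -0.5" --pt "0 0 -1 0 0 0 -0.5" --pt "0 0 0 0 0 0 -0.5"

```text
clock: 12.3
tcp_pos: [0.4842, 0.1746, 0.0139]
orientation: [0.0, 0.924, 0.383, -0.0]
wrist_force: [-0.2, -0.6, -1.3]
finger_gap: 0.0381
grip_force: 40.4
```

Emit:
step_arm --pt "0 0 -1 0 0 0 -0.5" --pt "0 0 0 0 0 0 -0.5"

```text
clock: 12.5
tcp_pos: [0.4844, 0.1747, 0.0131]
orientation: [0.0, 0.924, 0.383, 0.0]
wrist_force: [0.2, -0.7, -0.5]
finger_gap: 0.0381
grip_force: 40.4
```

Emit:
step_arm --pt "0 0 -1 0 0 0 -0.5" --pt "0 0 0 0 0 0 -0.5"

```text
clock: 12.7
tcp_pos: [0.4843, 0.1747, 0.0121]
orientation: [0.0, 0.924, 0.383, -0.0]
wrist_force: [-0.0, 0.1, -0.8]
finger_gap: 0.0379
grip_force: 40.4
```

Emit:
step_arm --pt "0 0 -0.7 0 0 0 -0.5" --pt "0 0 0 0 0 0 -0.5"

```text
clock: 12.9
tcp_pos: [0.4844, 0.1746, 0.0117]
orientation: [0.0, 0.924, 0.383, 0.0]
wrist_force: [-1.5, 0.5, 1.8]
finger_gap: 0.0381
grip_force: 40.5
```

Emit:
step_arm --pt "0 0 -0.4 0 0 0 -0.5" --pt "0 0 0 0 0 0 0" --pt "0 0 0 0 0 0 0.4" --pt "0 0 0 0 0 0 0.8" --pt "0 0 0 0 0 0 0.8" --newtons 60

```text
clock: 13.4
tcp_pos: [0.4843, 0.1746, 0.0109]
orientation: [0.0, 0.924, 0.383, -0.0]
wrist_force: [0.4, 0.1, -0.1]
finger_gap: 0.0772
grip_force: 0.0
```

Emit:
step_arm --pt "0 0 25 0 0 0 0.8" --pt "0 0 45 0 0 0 0.8" --pt "15 -22 40 0 0 0 0.8" --pt "22 -32 0 0 0 0 0.8" --pt "22 -32 0 0 0 0 0.8"

```text
clock: 13.9
tcp_pos: [0.5453, 0.0882, 0.1232]
orientation: [0.001, 0.924, 0.384, 0.002]
wrist_force: [0.7, 0.3, -0.9]
finger_gap: 0.0768
grip_force: 0.0
```

Run:
```python
from h import *
s=get_state();t=s['tcp_pos'];print(t,s['finger_gap'],s['clock'])
c=shot('scene');P=pts(c)
g=(.484,.175)
print('fine',circ(sel(P,*g,.035,.010,.028),.017,g),np.sort(sel(P,*g,.035,.01,.1)[:,2])[-4:])
g=(.584,.0265)
for nm,r,z0,z1 in(('reel',.021,.024,.054),('tape',.034,.003,.015)): print(nm,circ(sel(P,*g,.045,z0,z1),r,g))
im=cv2.cvtColor(c['image'],cv2.COLOR_RGB2BGR)[170:290,185:305]
cv2.imwrite('pics/a6.png',cv2.resize(im,None,fx=5,fy=5,interpolation=cv2.INTER_CUBIC))
```

```text
[0.54525924 0.08819392 0.12318614] 0.07682720541038891 13.9
fine (array([0.4857, 0.1761]), 96, np.float64(0.0017)) [0.03449544 0.03464341 0.03477295 0.03544318]
reel (array([0.5861, 0.0273]), 162, np.float64(0.0016))
tape (array([0.5858, 0.0289]), 104, np.float64(0.0013))
```

View pics/a6.png

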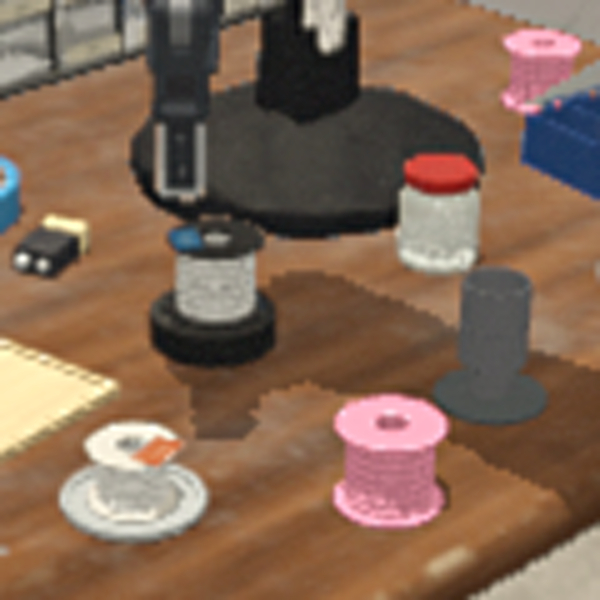

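The small reel stands flat in its dish at crop (133,480). Next is the big reel at (215,270).

Emit:
step_arm --pt "20 -32 0 0 0 0 0.9" --pt "19 -31 0 0 0 0 0.9" --pt "0 0 -15 0 0 0 0.9" --pt "0 0 0 0 0 0 0.9"

```text
clock: 14.35
tcp_pos: [0.5812, 0.0248, 0.1039]
orientation: [-0.001, 0.924, 0.382, -0.002]
wrist_force: [0.1, 0.3, -0.6]
finger_gap: 0.0811
grip_force: 0.0
```

Emit:
step_arm --pt "0 0 -25 0 0 0 0.9" --pt "0 0 -25 0 0 0 0.9" --pt "0 0 -13 0 0 0 0.9" --pt "0 0 0 0 0 0 0.9" --pt "0 0 0 0 0 0 0.9"

```text
clock: 14.85
tcp_pos: [0.5824, 0.0261, 0.0436]
orientation: [0.0, 0.924, 0.383, 0.0]
wrist_force: [0.6, 0.4, 1.1]
finger_gap: 0.0809
grip_force: 0.0
```

Emit:
step_arm --pt "2 0 -5 0 0 0 0.6" --pt "0 0 0 0 0 0 0.4" --pt "0 0 0 0 0 0 0.28" --pt "0 0 0 0 0 0 0.2" --pt "0 0 0 0 0 0 0.1"

```text
clock: 15.35
tcp_pos: [0.5846, 0.0257, 0.039]
orientation: [0.0, 0.924, 0.383, 0.0]
wrist_force: [-1.6, 0.1, 4.4]
finger_gap: 0.0479
grip_force: 41.6
```

Emit:
step_arm --pt "0 0 0 0 0 0 0" --pt "0 0 0 0 0 0 -0.3" --pt "0 0 0 0 0 0 -0.3"

```text
clock: 15.65
tcp_pos: [0.5847, 0.0256, 0.0392]
orientation: [0.0, 0.924, 0.383, 0.001]
wrist_force: [-1.4, 0.4, 6.4]
finger_gap: 0.0471
grip_force: 60.5
```

Emit:
step_arm --pt "0 0 4 0 0 0 -0.3" --pt "0 0 8 0 0 0 -0.3" --pt "0 0 15 0 0 0 -0.3" --pt "0 0 20 0 0 0 -0.3" --pt "0 0 0 0 0 0 -0.3"

```text
clock: 16.15
tcp_pos: [0.5863, 0.0255, 0.0877]
orientation: [0.001, 0.924, 0.383, 0.002]
wrist_force: [1.3, 0.1, -2.9]
finger_gap: 0.0469
grip_force: 62.2
```

Run:
```python
from h import *
s=get_state();t=s['tcp_pos'];print(t,s['finger_gap'],s['wrist_force'])
c=shot('scene');P=pts(c)
im=cv2.cvtColor(c['image'],cv2.COLOR_RGB2BGR)[160:255,185:285]
cv2.imwrite('pics/a7.png',cv2.resize(im,None,fx=6,fy=6,interpolation=cv2.INTER_CUBIC))
print('tape',circ(sel(P,.584,.0265,.045,.003,.015),.034,(.584,.0265)))
```

```text
[0.58627508 0.02547615 0.08766481] 0.046877328946935755 [ 1.34713561  0.08283851 -2.92543345]
tape (array([0.5836, 0.0307]), 172, np.float64(0.0061))
```

View pics/a7.png

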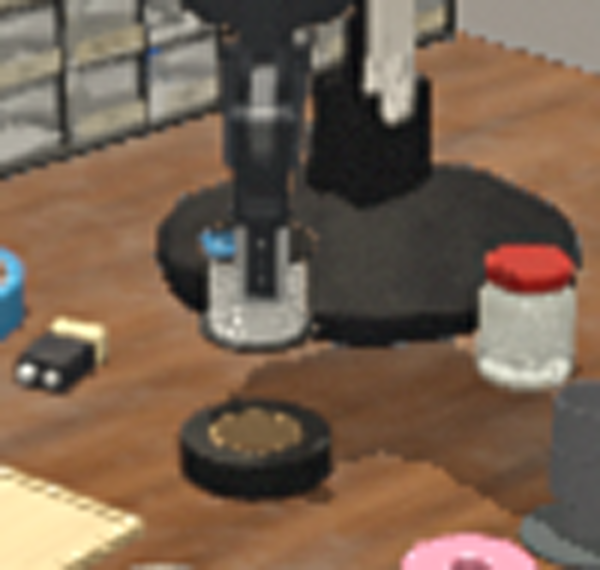

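The big reel is held upright at crop (258,285); the tape is left at (255,445). Now to the big dish, passing above the jar and the cup.

Emit:
step_arm --pt "0 0 30 0 0 0 -0.3" --pt "0 -10 15 0 0 0 -0.3" --pt "-17 -32 0 0 0 0 -0.3" --pt "-20 -37 0 0 0 0 -0.3" --pt "-20 -37 0 0 0 0 -0.3"

```text
clock: 16.7
tcp_pos: [0.526, -0.0909, 0.1288]
orientation: [-0.0, 0.924, 0.383, -0.001]
wrist_force: [0.1, -1.2, -4.8]
finger_gap: 0.0465
grip_force: 62.9
```

Emit:
step_arm --pt "-20 -37 0 0 0 0 -0.3" --pt "-20 -37 0 0 0 0 -0.3" --pt "-18 -28 0 0 0 0 -0.3" --pt "-12 -13 0 0 0 0 -0.3" --pt "0 0 0 0 0 0 -0.3"

```text
clock: 17.2
tcp_pos: [0.4552, -0.2067, 0.1288]
orientation: [-0.001, 0.925, 0.381, -0.001]
wrist_force: [0.1, 1.1, -3.5]
finger_gap: 0.0467
grip_force: 62.9
```

Emit:
step_arm --pt "0 0 -30 0 0 0 -0.3" --pt "0 0 -30 0 0 0 -0.3" --pt "0 0 -20 0 0 0 -0.3" --pt "0 0 -8 0 0 0 -0.3" --pt "0 0 0 0 0 0 -0.3"

```text
clock: 17.7
tcp_pos: [0.4565, -0.204, 0.0405]
orientation: [-0.001, 0.924, 0.383, -0.001]
wrist_force: [-0.2, -0.2, -3.0]
finger_gap: 0.0466
grip_force: 62.9
```

Run:
```python
from h import *
s=get_state();t=s['tcp_pos'];print(t,s['finger_gap'],s['wrist_force'])
c=shot('scene');im=cv2.cvtColor(c['image'],cv2.COLOR_RGB2BGR)[160:260,265:365]
cv2.imwrite('pics/a8.png',cv2.resize(im,None,fx=6,fy=6,interpolation=cv2.INTER_CUBIC))
```

```text
[ 0.45649546 -0.20404028  0.04052193] 0.046573956033045295 [-0.22420912 -0.17041007 -3.03369056]
```

View pics/a8.png

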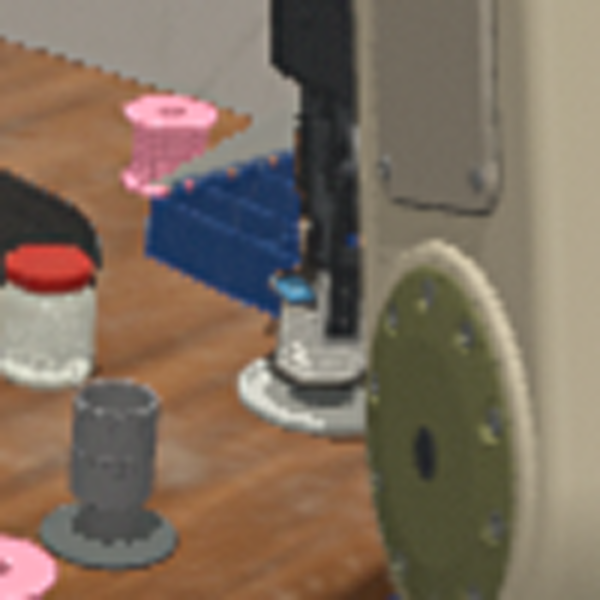

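The reel is upright over the big dish at crop (320,345); the arm hides its right edge. I'll lower it in small steps.

Emit:
step_arm --pt "0 -2 -5 0 0 0 -0.3" --pt "0 0 -4 0 0 0 -0.3" --pt "0 0 -2 0 0 0 -0.3" --pt "0 0 -1 0 0 0 -0.3" --pt "0 0 0 0 0 0 -0.3"

```text
clock: 18.25
tcp_pos: [0.4573, -0.2074, 0.0301]
orientation: [0.0, 0.924, 0.383, 0.0]
wrist_force: [-0.0, 0.4, -3.6]
finger_gap: 0.0469
grip_force: 62.9
```

Emit:
step_arm --pt "0 0 -1 0 0 0 -0.3" --pt "0 0 0 0 0 0 -0.3"

```text
clock: 18.45
tcp_pos: [0.4574, -0.2074, 0.0291]
orientation: [0.0, 0.924, 0.383, 0.0]
wrist_force: [0.3, 1.3, -3.4]
finger_gap: 0.0467
grip_force: 62.9
```

Emit:
step_arm --pt "0 0 -1 0 0 0 -0.3" --pt "0 0 -1 0 0 0 -0.3" --pt "0 0 0 0 0 0 -0.3"

```text
clock: 18.75
tcp_pos: [0.4572, -0.2073, 0.0269]
orientation: [-0.0, 0.924, 0.383, -0.0]
wrist_force: [-0.5, -1.1, -3.5]
finger_gap: 0.0467
grip_force: 62.9
```

Emit:
step_arm --pt "0 0 -1 0 0 0 -0.3" --pt "0 0 0 0 0 0 -0.3"

```text
clock: 18.95
tcp_pos: [0.4573, -0.2073, 0.0259]
orientation: [-0.0, 0.924, 0.383, -0.0]
wrist_force: [-0.3, -0.3, -3.9]
finger_gap: 0.0469
grip_force: 62.9
```

Emit:
step_arm --pt "0 0 -0.7 0 0 0 -0.3" --pt "0 0 0 0 0 0 -0.3"

```text
clock: 19.15
tcp_pos: [0.4574, -0.2073, 0.0253]
orientation: [0.0, 0.924, 0.383, 0.0]
wrist_force: [0.3, 0.4, -2.8]
finger_gap: 0.0467
grip_force: 62.9
```

Emit:
step_arm --pt "0 0 -0.7 0 0 0 -0.3" --pt "0 0 0 0 0 0 -0.3"

```text
clock: 19.35
tcp_pos: [0.4575, -0.2074, 0.0253]
orientation: [0.0, 0.924, 0.383, 0.0]
wrist_force: [-0.9, 2.0, 3.7]
finger_gap: 0.047
grip_force: 63.3
```

Emit:
step_arm --pt "0 0 0 0 0 0 0.2" --pt "0 0 0 0 0 0 0.45" --pt "0 0 0 0 0 0 0.45" --pt "0 0 0 0 0 0 0.45" --pt "0 0 15 0 0 0 0.45"

```text
clock: 19.85
tcp_pos: [0.4561, -0.2065, 0.0382]
orientation: [-0.001, 0.924, 0.383, -0.001]
wrist_force: [-0.3, 0.0, 0.1]
finger_gap: 0.0619
grip_force: 0.0
```

Emit:
step_arm --pt "0 0 30 0 0 0 0.45" --pt "0 0 40 0 0 0 0.45" --pt "12 22 30 0 0 0 1" --pt "20 37 0 0 0 0 1" --pt "20 37 0 0 0 0 1"

```text
clock: 20.35
tcp_pos: [0.5109, -0.1113, 0.1413]
orientation: [0.001, 0.924, 0.382, 0.001]
wrist_force: [1.1, -0.5, -0.5]
finger_gap: 0.0854
grip_force: 0.0
```

Emit:
step_arm --pt "20 37 0 0 0 0 1" --pt "20 37 0 0 0 0 1" --pt "20 37 0 0 0 0 1" --pt "15 22 0 0 0 0 1" --pt "0 0 0 0 0 0 1"

```text
clock: 20.85
tcp_pos: [0.586, 0.0246, 0.1394]
orientation: [-0.0, 0.923, 0.385, 0.001]
wrist_force: [0.5, -0.1, -0.5]
finger_gap: 0.0855
grip_force: 0.0
```

Run:
```python
from h import *
s=get_state();t=s['tcp_pos'];print(t,s['finger_gap'],s['clock'])
c=shot('scene','a9s.png');P=pts(c);ct=shot('top');Q=pts(ct)
g=(.4585,-.206)
print('reel',circ(sel(P,*g,.035,.010,.040),.021,g),np.sort(sel(P,*g,.035,.01,.1)[:,2])[-4:],'top',sel(Q,*g,.04,.043,.06).mean(0))
g=(.584,.0265)
print('tape',circ(sel(P,*g,.06,.003,.015),.034,g))
for n,A in(('S',P),('T',Q)):
    hsv=cv2.cvtColor({'S':c,'T':ct}[n]['image'],cv2.COLOR_RGB2HSV)
    m=((hsv[...,1]>50)&(hsv[...,2]>170)&(hsv[...,0]<35)&(np.hypot(A[...,0]-.608,A[...,1]-.163)<.075)).astype(np.uint8)
    q=A[m>0];k=max(cv2.findContours(m,cv2.RETR_EXTERNAL,cv2.CHAIN_APPROX_NONE)[0],key=cv2.contourArea)
    M=cv2.moments(k);u=(M['m10']/M['m00'],M['m01']/M['m00']);print('tray',n,u,ray({'S':c,'T':ct}[n],[u],.005)[0].round(4),'depth',np.nanmean(q,0).round(4),m.sum())
im=cv2.cvtColor(c['image'],cv2.COLOR_RGB2BGR)[160:290,140:340]
cv2.imwrite('pics/a9.png',cv2.resize(im,None,fx=4,fy=4,interpolation=cv2.INTER_CUBIC))
```

```text
[0.58598643 0.02457042 0.13936687] 0.08551149679444035 20.85
reel (array([ 0.4583, -0.2059]), 139, np.float64(0.0017)) [0.04664352 0.04675766 0.04680968 0.04705584] top [ 0.45545222 -0.20735563  0.047012  ]
tape (array([0.5844, 0.0309]), 171, np.float64(0.0057))
tray S (180.57636122177954, 248.76582558654272) [0.6105 0.1675 0.005 ] depth [0.6146 0.1644 0.0025] 803
tray T (182.98243302591126, 183.4462011418533) [0.6028 0.1842 0.005 ] depth [0.6094 0.185  0.0034] 409
```

View pics/a9.png

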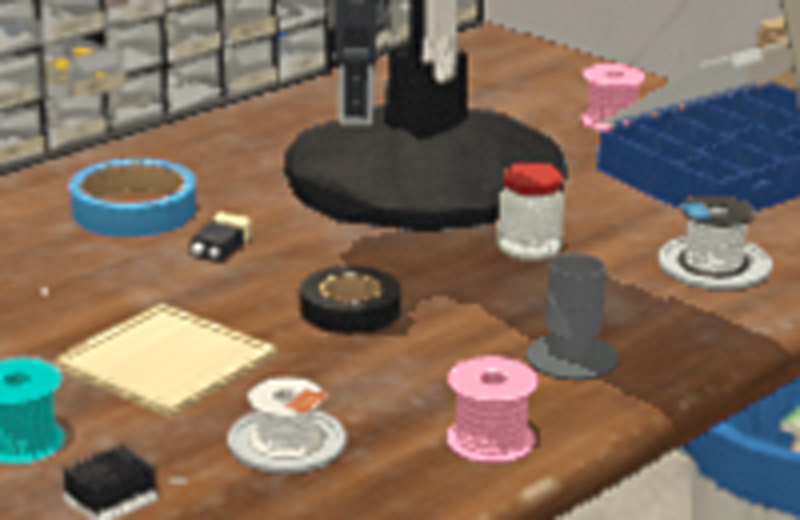

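All placed things stand in their dishes: the big reel at crop (715,235), the small reel at (287,410) and the cup at (575,300). The tape is left at (350,298), and the tray at (165,355).

Emit:
step_arm --pt "-1 3 -30 0 0 0 1" --pt "0 0 -40 0 0 0 1" --pt "0 0 -30 0 0 0 1" --pt "0 0 0 0 0 0 1" --pt "0 0 0 0 0 0 1"

```text
clock: 21.45
tcp_pos: [0.5827, 0.0237, 0.0399]
orientation: [-0.0, 0.924, 0.382, -0.001]
wrist_force: [-0.1, 0.8, 0.4]
finger_gap: 0.0854
grip_force: 0.0
```

Emit:
step_arm --pt "2 4 -10 0 0 0 1" --pt "0 0 0 0 0 0 1"

```text
clock: 21.65
tcp_pos: [0.5863, 0.0287, 0.0303]
orientation: [0.0, 0.924, 0.383, 0.001]
wrist_force: [-0.8, -0.1, -0.1]
finger_gap: 0.0852
grip_force: 0.0
```

Emit:
step_arm --pt "0 0 -10 0 0 0 1" --pt "0 0 -9 0 0 0 1" --pt "0 0 -5 0 0 0 1" --pt "0 0 0 0 0 0 1"

```text
clock: 22.05
tcp_pos: [0.5843, 0.0288, 0.0044]
orientation: [-0.0, 0.924, 0.383, -0.001]
wrist_force: [-0.9, -0.5, 0.8]
finger_gap: 0.0853
grip_force: 0.0
```

Emit:
step_arm --pt "0 0 -3 0 0 0 0.8" --pt "0 0 0 0 0 0 0.65" --pt "0 0 0 0 0 0 0.5" --pt "0 0 0 0 0 0 0.3" --pt "0 0 0 0 0 0 0.2" --newtons 35

```text
clock: 22.55
tcp_pos: [0.5856, 0.0286, 0.0031]
orientation: [0.0, 0.924, 0.383, 0.0]
wrist_force: [-1.2, -0.6, 3.9]
finger_gap: 0.0656
grip_force: 39.3
```

Emit:
step_arm --pt "0 0 0 0 0 0 0.1" --pt "0 0 3 0 0 0 0.1" --pt "0 0 8 0 0 0 0.1" --pt "0 0 15 0 0 0 0.1" --pt "0 0 0 0 0 0 0.1"

```text
clock: 23.05
tcp_pos: [0.587, 0.0285, 0.0306]
orientation: [0.001, 0.924, 0.383, 0.002]
wrist_force: [0.9, -0.1, -0.2]
finger_gap: 0.0659
grip_force: 39.1
```

Emit:
step_arm --pt "0 0 20 0 0 0 0.1" --pt "4 24 0 0 0 0 0.1" --pt "7 40 0 0 0 0 0.1" --pt "7 40 0 0 0 0 0.1" --pt "7 30 0 0 0 0 0.1"

```text
clock: 23.55
tcp_pos: [0.6104, 0.1647, 0.0483]
orientation: [-0.0, 0.924, 0.383, 0.0]
wrist_force: [0.6, -0.0, -0.4]
finger_gap: 0.0654
grip_force: 39.4
```

Emit:
step_arm --pt "0 0 -10 0 0 0 0.1" --pt "0 0 0 0 0 0 0.1" --pt "0 0 0 0 0 0 0.1"

```text
clock: 23.85
tcp_pos: [0.6094, 0.1619, 0.0377]
orientation: [-0.0, 0.924, 0.383, -0.001]
wrist_force: [0.7, 0.5, -0.2]
finger_gap: 0.0655
grip_force: 39.4
```

Run:
```python
from h import *
s=get_state();t=s['tcp_pos'];print(t,s['finger_gap'],s['wrist_force'])
c=shot('scene');im=cv2.cvtColor(c['image'],cv2.COLOR_RGB2BGR)[190:290,130:250]
cv2.imwrite('pics/a10.png',cv2.resize(im,None,fx=5,fy=5,interpolation=cv2.INTER_CUBIC))
```

```text
[0.60939221 0.16185278 0.03769776] 0.06548996009614298 [ 0.72467913  0.53998637 -0.23005394]
```

View pics/a10.png

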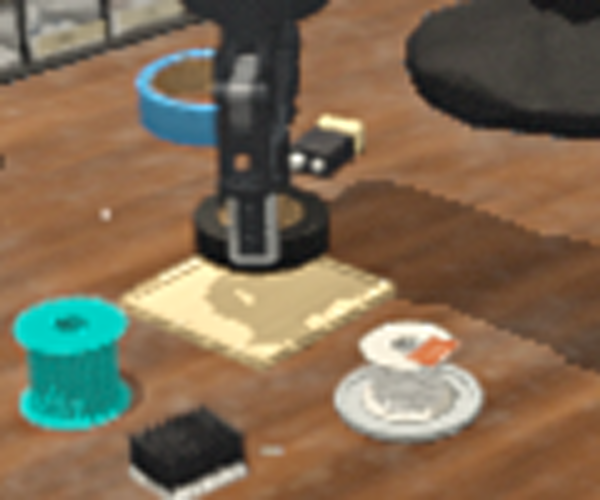

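The tape is level at crop (262,235) and lines up with the tray centre (259,300), so I'm lowering it.

Emit:
step_arm --pt "2 1 -10 0 0 0 0.1" --pt "0 0 -8 0 0 0 0.1" --pt "0 0 -5 0 0 0 0.1" --pt "0 0 -2 0 0 0 0.1" --pt "0 0 0 0 0 0 0.1"

```text
clock: 24.4
tcp_pos: [0.6119, 0.1634, 0.013]
orientation: [-0.0, 0.924, 0.383, -0.001]
wrist_force: [-0.2, 0.5, -1.4]
finger_gap: 0.0655
grip_force: 39.4
```

Emit:
step_arm --pt "0 0 -1.5 0 0 0 0.1" --pt "0 0 -1 0 0 0 0.1" --pt "0 0 0 0 0 0 0.1"

```text
clock: 24.7
tcp_pos: [0.6124, 0.1637, 0.0112]
orientation: [0.0, 0.924, 0.383, 0.0]
wrist_force: [-0.4, 0.1, -0.5]
finger_gap: 0.0658
grip_force: 39.4
```

Emit:
step_arm --pt "0 0 -1.5 0 0 0 0.1" --pt "0 0 -1 0 0 0 0.1" --pt "0 0 0 0 0 0 0.1"

```text
clock: 25.0
tcp_pos: [0.6122, 0.1637, 0.0084]
orientation: [0.0, 0.924, 0.383, -0.0]
wrist_force: [0.0, 0.8, -0.4]
finger_gap: 0.0657
grip_force: 39.4
```

Emit:
step_arm --pt "0 0 -0.8 0 0 0 0.1" --pt "0 0 0 0 0 0 0.1"

```text
clock: 25.2
tcp_pos: [0.6123, 0.1637, 0.0077]
orientation: [0.0, 0.924, 0.383, -0.0]
wrist_force: [-0.1, -0.5, -1.3]
finger_gap: 0.0656
grip_force: 39.4
```

Emit:
step_arm --pt "0 0 -0.7 0 0 0 0.1" --pt "0 0 0 0 0 0 0.1"

```text
clock: 25.4
tcp_pos: [0.6124, 0.1636, 0.0072]
orientation: [0.0, 0.924, 0.383, 0.0]
wrist_force: [0.6, 0.5, -0.5]
finger_gap: 0.0656
grip_force: 39.4
```

Emit:
step_arm --pt "0 0 -0.6 0 0 0 0.1" --pt "0 0 0 0 0 0 0.1"

```text
clock: 25.6
tcp_pos: [0.6125, 0.1637, 0.0071]
orientation: [0.0, 0.924, 0.383, 0.0]
wrist_force: [-2.3, -0.9, 3.9]
finger_gap: 0.0659
grip_force: 39.8
```

Emit:
step_arm --pt "0 0 0 0 0 0 0.7" --pt "0 0 0 0 0 0 1" --pt "0 0 0 0 0 0 1" --pt "0 0 0 0 0 0 1" --pt "0 0 15 0 0 0 1"

```text
clock: 26.1
tcp_pos: [0.6105, 0.1634, 0.0195]
orientation: [-0.001, 0.924, 0.383, -0.002]
wrist_force: [-0.6, 0.2, 1.0]
finger_gap: 0.0855
grip_force: 0.0
```

Emit:
step_arm --pt "0 0 30 0 0 0 1" --pt "0 0 45 0 0 0 1" --pt "0 0 45 0 0 0 1" --pt "-20 -40 0 0 0 0 1" --pt "-20 -40 0 0 0 0 1"

```text
clock: 26.6
tcp_pos: [0.574, 0.0837, 0.1438]
orientation: [0.001, 0.923, 0.384, 0.002]
wrist_force: [-0.1, -0.9, 0.1]
finger_gap: 0.0855
grip_force: 0.0
```

Emit:
step_arm --pt "-20 -40 0 0 0 0 1" --pt "0 0 0 0 0 0 1" --pt "0 0 0 0 0 0 1" --pt "0 0 0 0 0 0 1" --pt "0 0 0 0 0 0 1"

```text
clock: 27.1
tcp_pos: [0.5529, 0.0445, 0.1414]
orientation: [0.0, 0.924, 0.383, 0.0]
wrist_force: [0.2, -0.1, 0.0]
finger_gap: 0.0852
grip_force: 0.0
```

Run:
```python
from h import *
s=get_state();print(s['tcp_pos'],s['finger_gap'],s['clock'])
c=shot('scene');P=pts(c)
for nm,g,r,z0,z1 in(('tape',(.613,.165),.034,.009,.018),('fine',(.484,.175),.017,.01,.028),('reel',(.458,-.206),.021,.01,.04),('cup',(.438,-.03),.018,.048,.064)):
    print(nm,circ(sel(P,*g,.045,z0,z1),r,g),np.sort(sel(P,*g,.03,.008,.1)[:,2])[-6:-1:2].round(4))
im=cv2.cvtColor(c['image'],cv2.COLOR_RGB2BGR)[160:300,130:340]
cv2.imwrite('pics/a11.png',cv2.resize(im,None,fx=3.8,fy=3.8,interpolation=cv2.INTER_CUBIC))
```

```text
[0.55293676 0.04454463 0.14143823] 0.08524210436899317 27.1
tape (array([0.6111, 0.1666]), 134, np.float64(0.0056)) [0.022  0.0225 0.023 ]
fine (array([0.4855, 0.1767]), 104, np.float64(0.0016)) [0.0339 0.034  0.0344]
reel (array([ 0.4581, -0.2059]), 141, np.float64(0.0017)) [0.0466 0.0469 0.0469]
cup (array([ 0.439 , -0.0281]), 125, np.float64(0.0014)) [0.0658 0.066  0.0664]
```

View pics/a11.png

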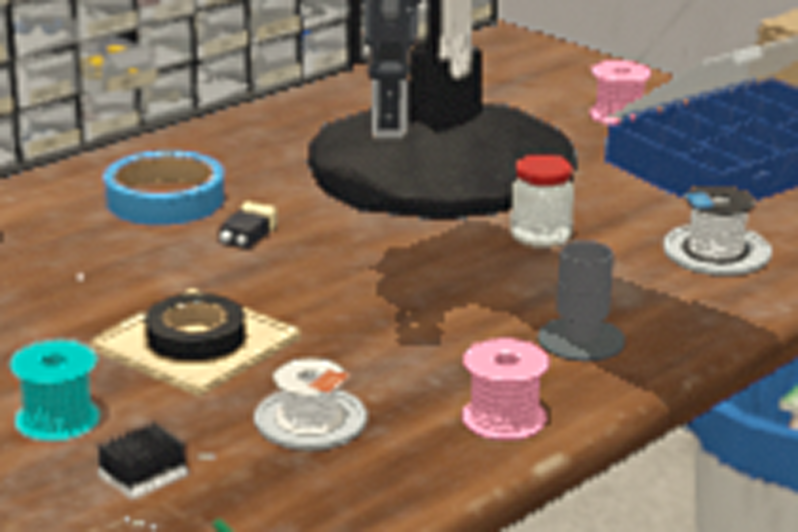

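The tape lies flat and centred in the tray at crop (195,325), and the other three are seated. The jar at (542,198) and the sink at (143,458) have not moved.

```bash
python3 -c "
from workcell import *
print(hand_in())"
```

```text
the job is handed in; nothing more can be done
None
```

The job is handed in, though no verdict came back: the cup is nested in the stand's cup, both reels are in their dishes and the tape is in the tray, all released, and the jar and heat sink were left alone.

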